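# Hold the missing key hook against the rack for screwing

### The arm

A 6-joint arm with a two-finger parallel gripper is mounted at the origin on a cart in front of the work surface, level with it; the furniture and walls round the work are solid. World frame = base frame: x ahead of the robot, y to its left, z up, the work surface at z = 0. Lengths are in mm, angles in rad, forces in N, time in s.
With the tool pointing down it reaches from about 300 to 875 mm from the base axis. Payload 6.4 kg.
Tool frame: the origin (TCP) lies at the very end of the fingers, on their centre line; the grasp point (between the pads) lies 19 mm behind it; z points along the fingers, y is the line along which they close (so a half turn about z gives the same grasp; the last joint's range is limited). The gripper opens to 85 mm and grips with 20 to 120 N. Pads are 22 mm wide; open, the fingers measure 114 mm over their backs; the gripper's body (76 mm by 85 mm) begins 54 mm behind the grasp point. The pads swing forward as they close: fully open they stand 13 mm farther back than shut.
Start: joints at [-1.519, 0.181, 1.607, -0, 1.354, -0.206], TCP at [146.614, -556.008, 231.288] pointing down, gripper open.
Joint ranges: [-2.99, 2.99], [-0.89, 2.07], [0.3, 2.58], [-1.14, 4.28], [0, 2.63], [-3.12, 3.12]. Speed limits (rad/s): [2.57, 2.57, 3.01, 3.14, 3.14, 3.14].

### API

Orientations are given as [roll, pitch, yaw] about the fixed x, y, z axes, in that order (R = Rz(yaw) Ry(pitch) Rx(roll)).
In Python, from plant import readout, optics, job gives the robot as it stands. The module is installed in compiled form; this text tells all that it offers.
- The arm moves only by the tool step_arm, never from a script. Its argument "targets" is a list of rows, each an object of numbers: "tx", "ty", "tz": the shift along the tool's x, y, z normalised to -1 to 1, where 1 is 200 mm; "rx", "ry", "rz": the turn, a rotation vector about the tool's x, y, z normalised to -1 to 1, where 1 is 2 pi rad. A call has 1 to 8 rows; each row shifts and turns the commanded pose from where the row before left it, along the tool's axes as they then stand; what a row does not reach is not made up. A row lasts 1/12 s, in which the tool goes at most 41.7 mm and 7.16 degrees, less where a joint would pass 70% of its speed; a pose out of reach is approached as far as the arm can. A call with a number of a shift or a turn outside -1 to 1 is refused whole. A call with a gripper value outside its range is refused whole. "hand" is the opening, from 0 (shut) to 1 (fully open), set as the call begins (left out, the last holds). The fingers move at their own pace and stop on an object; "grip_force" is the grip in N (left out, the last holds). Time passes only in rows, so rows that do not move let the fingers close. It gives the time, the measured TCP pose, the force, the opening and the grip force at its end, in the units of the state.
- readout.state(): the state, without advancing time (a new reading comes with each control period).
- optics.read_camera(name): name is "side" or "top"; returns the picture (480x640x3 uint8, red, green, blue); there is no depth.
- optics.camera_model(name): a dict with "K" (3x3 intrinsics, pixels), "dist" ([k1, k2, p1, p2, k3] as OpenCV has them; the pictures are not rectified), "world_to_cam" (4x4, takes a point from world to camera coordinates). Camera axes: x right, y up, looking along -z (the intrinsics and any distortion apply to the point x, -y, -z); pixel columns grow to the right and rows downward; lengths in mm; the calibration is good to about 2 mm. A picture is of the moment at which its call begins. camera_model takes no time and is no camera call.
- job.finish_job(): hands the job in; it is judged then, once.
The state is a dict: "time": time; "joint_pos": joint angles; "qvel": joint speeds; "joint_efforts": joint torques, N m; "tool_pos": TCP position; "tcp_rot": TCP orientation; "force": force on the tool from outside, world axes, zero at the start; "moment": the same for the moment, N m; "finger_gap": finger opening in mm; "finger_force": force on a finger pad.
Only numpy, scipy, OpenCV 4.12 (cv2) and the standard library are available. Lean on these libraries where they do the work, as an engineer would, in place of code of your own. Each camera call takes 0.05 s, during which the arm holds its last target. There are 200 camera calls.

### The job

I am about to screw the missing middle hook onto the wooden key rack from behind, so be my third hand: pluck the loose hook from the pocket tray and, with its lip up, press its flat foot squarely over the empty screw hole midway between the two fitted hooks. Push straight and gently with about 8 N, so that the sprung rack goes back half of its travel (its front face over the dark line on the jig's base) and never to its end stops, touching the rack with the hook alone and leaving the other things where they are. Finish while still gripping the hook and pressing it steadily: do not let go or back off.

Things in the scene. Friction and masses are not known exactly. Their poses are not given: they have to be found in the camera images.
- hook: loose wooden key hook: bar 56 long (x), 16 wide (y), 18 high (z), 15 to 28 g; upturned lip on the last 10 mm at its -x end, 10 mm above the bar (28 over all); the flat +x end is the foot that goes on the rack. It lies lip up in any one of the tray's pockets, x nearly along the tray's x. Origin: centre of the bar's underside
- hook_foot (a point): centre of the hook's flat foot face: 28 mm along +x from the hook's origin and 9 mm above its underside
- tray: grey pocket tray 80 (x) x 176 (y) x 9 mm, fixed to the desk; three pockets 64 (x) x 28 (y) mm, centred at y = -56, 0 and +56 mm; pocket floor 3 mm above the desk, walls up to 9 mm, so parts stand out above them. Origin: centre of its underside
- jig: assembly jig fixed to the desk: plywood base 135 x 180 x 12 mm (x -45 to +90), two posts 100 mm high at the back with spring plungers that carry the rack; open behind the middle. Its +x is the pressing direction; the rack's front looks to -x. Origin: underside of the base, in y midway between the posts, 30 mm behind the rack's front face at rest
- rack_hole (a point): the empty screw hole (dark dot, 6 mm) in the rack's front face, 75 mm above the desk, moving with the rack; axes as the jig's. Rack: wooden strip 12 thick, 170 wide, 45 to 105 mm above the desk; two fitted hooks like the loose one stand out 56 mm at y = -58 and +58 mm, bars centred at the hole's height
- rack (a joint): how far the rack is pushed back along the jig's +x, in m: 0 at rest, end stops at 0.032. Springs: 500 N/m without preload, so 8 N is 0.016 (front face over the dark line across the base) and 16 N the stop
- eraser: eraser 22 x 50 x 13 mm lying in another pocket of the tray; leave it there
- sharpener: metal pencil sharpener 26 x 15 x 13 mm lying in another pocket; leave it there
- glue_stick: glue stick standing on the desk, 26 mm thick, 90 high; leave it standing. Origin under its centre
- mug: patterned mug with handle, 97 x 106 x 98 mm, on the desk to the right of the tray; leave it

How it is judged:
By the outcome, as a careful person would: the job done as asked, in the order asked, and still so for the second after the job is handed in, while the arm keeps its last pose, push and grip.
It also fails if it takes over 38 s, if anything falls off the work surface, if the arm or the gripper's body presses on something with over 40 N, if the wrist force passes 120 N, or if a joint passes its speed limit or range.

## Working session

There is one attempt and no reset: what is moved stays moved. The work goes in short steps, Python scripts to look and compute and a tool call to move; the robot and the scene stay as the last step left them, time stands still between calls to the robot, and variables do not carry over. Pictures are saved under pics/ and viewed, at most 10 in all, crops included, and the job is handed in when it is done.

Besides the shell and the picture viewer there is one more tool, called as name(argument=value, ...) on one line, values as JSON. step_arm: Moves the arm, as the interface text tells. Its arguments: {"type":"object","properties":{"targets":{"type":"array"},"hand":{"type":"number"},"grip_force":{"type":"number"}},"required":["targets"]}

```bash
mkdir -p pics
python3 - <<'E'
from plant import readout, optics
import cv2
s=readout.state(); print(s)
for n in("side","top"):
    cv2.imwrite(f"pics/{n}0.png",optics.read_camera(n)[:,:,::-1]); m=optics.camera_model(n); print(n,m)
E
```

```text
{'time': 0.0, 'joint_pos': array([-1.51927693e+00,  1.81494454e-01,  1.60801707e+00, -4.07618895e-06,
        1.35377780e+00, -2.06293289e-01]), 'qvel': array([ 1.40107748e-03,  3.26372620e-04, -7.86408731e-04,  3.47464319e-05,
        1.53220075e-04,  5.90453933e-04]), 'joint_efforts': array([-9.82307756e-04, -4.44872081e+01, -3.51342273e+01, -4.14147462e-04,
        8.92579003e-03,  2.15061718e-06]), 'tool_pos': array([ 146.59616944, -555.43332076,  230.4059583 ]), 'tcp_rot': array([-3.13993115e+00, -3.43638703e-04,  2.57813278e-01]), 'force': array([0.07472481, 0.02466757, 0.1678283 ]), 'moment': array([ 0.00627725, -0.01186939,  0.02228498]), 'finger_force': 0.0, 'finger_gap': 85.48167982508413}
side {'K': array([[440.79297434,   0.        , 318.95131846],
       [  0.        , 440.79297434, 237.96476962],
       [  0.        ,   0.        ,   1.        ]]), 'dist': array([-0.09423024,  0.        ,  0.        ,  0.        ,  0.        ]), 'world_to_cam': array([[ 9.85273558e-01, -1.69491800e-01,  2.25509417e-02,
        -5.30571329e+02],
       [ 8.89572072e-02,  6.20755886e-01,  7.78940784e-01,
         4.50608542e+01],
       [-1.46022705e-01, -7.65463690e-01,  6.26691878e-01,
        -9.91741924e+02],
       [ 0.00000000e+00,  0.00000000e+00,  0.00000000e+00,
         1.00000000e+00]])}
top {'K': array([[596.31644707,   0.        , 312.54425932],
       [  0.        , 596.31644707, 249.27057109],
       [  0.        ,   0.        ,   1.        ]]), 'dist': array([-0.06758342,  0.        ,  0.        ,  0.        ,  0.        ]), 'world_to_cam': array([[ 1.98203685e-02, -9.99714756e-01,  1.33251420e-02,
        -2.58050258e+02],
       [ 9.96952958e-01,  2.07678128e-02,  7.51897371e-02,
        -5.03490504e+02],
       [-7.54450238e-02,  1.17942514e-02,  9.97080209e-01,
        -1.48381852e+03],
       [ 0.00000000e+00,  0.00000000e+00,  0.00000000e+00,
         1.00000000e+00]])}
```

View pics/top0.png

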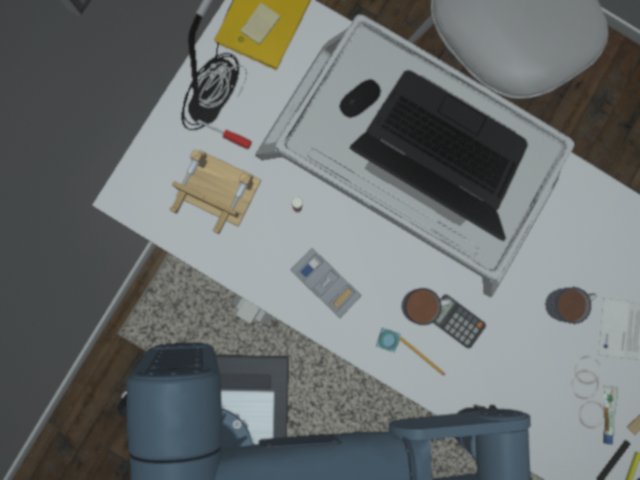

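View pics/side0.png

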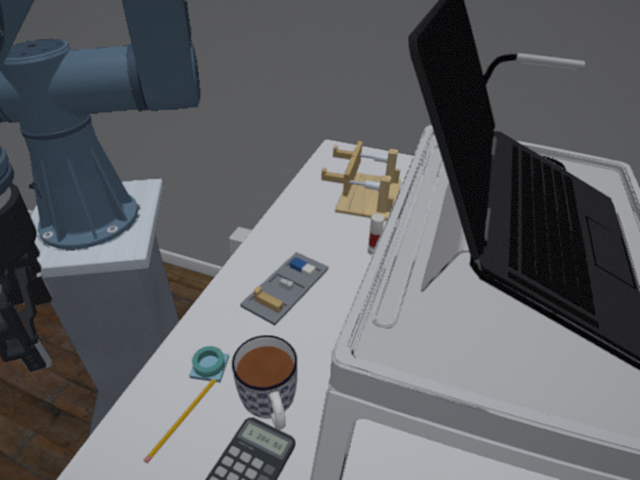

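The top view shows the tray near (325,282) with the hook in its right pocket (344,298). The jig is near (215,190) with its fitted hooks pointing down-left, the glue stick is at (297,204) and the mug at (423,306). The side view shows the same, with the hook at (268,298). I'll take zoomed crops for exact points.

```bash
cat > h.py <<'E'
import numpy as np, cv2
from plant import readout, optics
from scipy.optimize import least_squares
M={n:optics.camera_model(n) for n in("side","top")}
F=np.diag([1.,-1,-1])
def proj(n,P):
    m=M[n];W=F@m["world_to_cam"][:3]
    return cv2.projectPoints(np.float64(P).reshape(-1,1,3),cv2.Rodrigues(W[:,:3])[0],W[:,3],m["K"],m["dist"])[0][:,0]
def tri(ps,pt):
    return least_squares(lambda P:np.r_[proj("side",P)[0]-ps,proj("top",P)[0]-pt],[600,-200,30.])
def frame(o,yaw,pts):  # local -> world
    c,s=np.cos(yaw),np.sin(yaw); p=np.float64(pts)
    return p@np.array([[c,s,0],[-s,c,0],[0,0,1]])+o
def crop(n,x,y,w,h,k,f):
    im=optics.read_camera(n)[:,:,::-1]
    cv2.imwrite(f,cv2.resize(im[y:y+h,x:x+w],None,fx=k,fy=k,interpolation=cv2.INTER_CUBIC)); return im
E
python3 - <<'E'
from h import *
a=crop("top",165,140,200,185,1,"pics/x.png");b=crop("side",235,130,180,200,1,"pics/y.png")
cv2.imwrite("pics/topraw.png",a);cv2.imwrite("pics/sideraw.png",b)
z=lambda im,x,y,w,h,k:cv2.resize(im[y:y+h,x:x+w],None,fx=k,fy=k,interpolation=cv2.INTER_CUBIC)
A=np.hstack([z(a,165,145,100,100,4),z(b,315,130,100,100,4)])
A=A[:,:800]
B=np.hstack([z(a,285,240,80,80,5),z(b,238,245,80,80,5)])
cv2.imwrite("pics/A.png",A);cv2.imwrite("pics/B.png",B)
E
```

```text
(no output)
```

View pics/A.png

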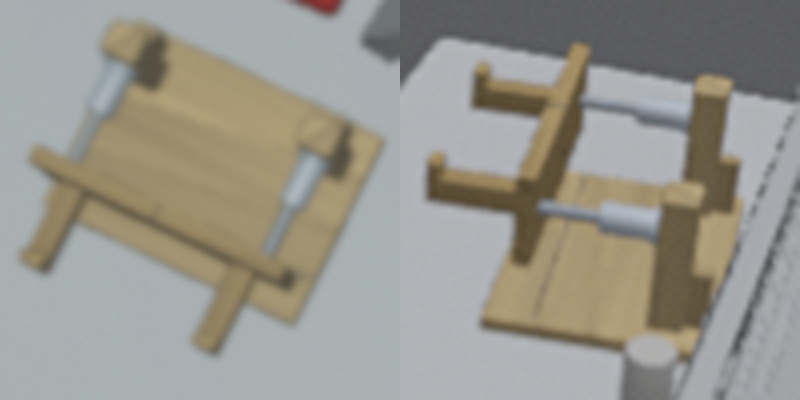

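View pics/B.png

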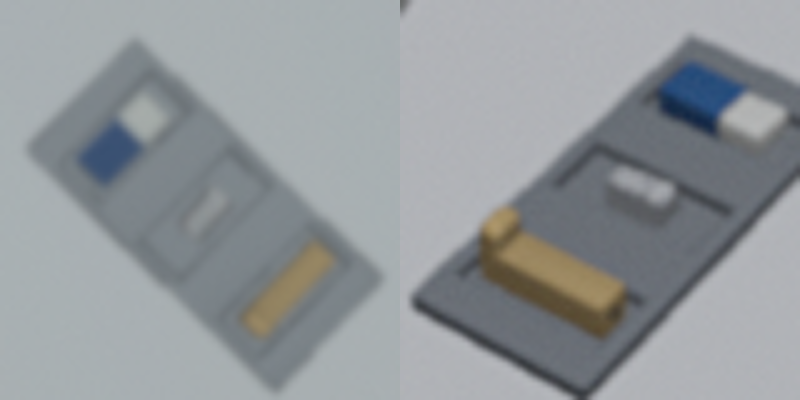

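The A crops show the rack, its fitted hook tips, the base corners and the dark line clearly. The B crops show the hook with its lip at top (252,328) and its foot at top (328,249). I'll fit poses to those points.

```bash
cat > fit.py <<'E'
from h import *
def fit(pts,k,offs,x0,name,xofs):
    L=np.float64([p[1] for p in pts]);c=[p[0] for p in pts]
    U=np.float64([[ (p[2][0]-(400 if p[0]=="side" else 0)+.5)/k-.5+offs[p[0]][0],(p[2][1]+.5)/k-.5+offs[p[0]][1]] for p in pts])
    pr=lambda v:np.array([proj(ci,q)[0] for ci,q in zip(c,frame(v[:3],v[3],L))])
    r=least_squares(lambda v:(pr(v)-U).ravel(),x0,loss="soft_l1")
    print(name,r.x.round(3)); d=(pr(r.x)-U)
    for p,e in zip(pts,d): print("  ",p[0],p[1],e.round(2))
    return r.x
T,S="top","side"
jig=fit([(T,(90,-90,12),(383,140)),(T,(-45,-90,12),(295,325)),(T,(-30,85,105),(30,155)),(T,(-18,85,105),(40,146)),(T,(-18,-85,105),(297,272)),
 (T,(-86,66,94),(21,260)),(T,(-86,50,94),(42,271)),(T,(-86,-50,94),(194,346)),(T,(-86,-66,94),(214,355)),
 (S,(-45,-90,12),(484,321)),(S,(-30,-85,105),(518,184)),(S,(-18,-85,105),(533,188)),(S,(-30,-85,45),(514,260)),(S,(-30,85,105),(573,43)),(S,(-18,85,105),(588,46)),
 (S,(-86,-66,94),(429,162)),(S,(-86,66,94),(478,64))],4,{T:(165,145),S:(315,130)},[700,150,0,-.46],"jig",0)
hook=fit([(T,(28,8,18),(318,240)),(T,(28,-8,18),(337,257)),(T,(-28,8,28),(242,320)),(T,(-28,-8,28),(260,339)),
 (S,(28,8,18),(626,286)),(S,(28,-8,18),(605,310)),(S,(28,-8,0),(605,336)),(S,(-28,-8,28),(481,235)),(S,(-28,8,28),(498,208)),(S,(-18,8,28),(521,212))],5,{T:(285,240),S:(238,245)},[550,-250,3,-.75],"hook",0)
tray=fit([(T,(40,88,9),(135,38)),(T,(-40,88,9),(27,148)),(T,(-40,-88,9),(277,390)),(T,(40,-88,9),(383,278)),
 (S,(-40,88,9),(690,37)),(S,(-40,-88,9),(414,298)),(S,(40,-88,9),(583,387))],5,{T:(285,240),S:(238,245)},[550,-220,0,-.75],"tray",0)
gl=tri(np.array([(650-400)/4+315,345/4+130]),[297,203]).x; print("glue top",gl)
np.savez("fit.npz",jig=jig,hook=hook,tray=tray)
hole=frame(jig[:3],jig[3],[[-30,0,75]])[0];foot=frame(hook[:3],hook[3],[[28,0,9]])[0];print("hole",hole,"foot",foot)
a=cv2.imread("pics/topraw.png");b=cv2.imread("pics/sideraw.png")
def box(x0,x1,y0,y1,z0,z1): 
    v=np.array([[x,y,z] for x in(x0,x1) for y in(y0,y1) for z in(z0,z1)]);return [(v[i],v[j]) for i in range(8) for j in range(i+1,8) if sum(v[i]!=v[j])==1]
E=[(jig,e) for e in box(-45,90,-90,90,0,12)+box(-30,-18,-85,85,45,105)+box(-86,-30,50,66,66,84)+box(-86,-30,-66,-50,66,84)]+[(hook,e) for e in box(-28,28,-8,8,0,18)+box(-28,-18,-8,8,18,28)]+[(tray,e) for e in box(-40,40,-88,88,0,9)]
def draw(n,im,x,y,w,h,k):
    im=cv2.resize(im[y:y+h,x:x+w],None,fx=k,fy=k,interpolation=cv2.INTER_CUBIC)
    for f,(p,q) in E:
        u=((proj(n,frame(f[:3],f[3],[p,q]))-[x,y]+.5)*k-.5).round().astype(int)
        cv2.line(im,tuple(map(int,u[0])),tuple(map(int,u[1])),(0,0,255),1)
    return im
I=lambda *r:np.hstack(r)
cv2.imwrite("pics/ov.png",np.vstack([I(draw("top",a,165,145,100,75,4),draw("side",b,315,135,100,75,4)),I(draw("top",a,285,245,80,60,5),draw("side",b,238,250,80,60,5))]))
E
python3 fit.py
```

```text
jig [642.989   4.638  -1.987  18.425]
   top (90, -90, 12) [ 1.53 -0.81]
   top (-45, -90, 12) [0.39 0.15]
   top (-30, 85, 105) [-0.06  1.55]
   top (-18, 85, 105) [-0.33 -0.64]
   top (-18, -85, 105) [-1.3  -2.03]
   top (-86, 66, 94) [-0.15  0.13]
   top (-86, 50, 94) [0.49 0.2 ]
   top (-86, -50, 94) [-0.48 -0.82]
   top (-86, -66, 94) [ 0.48 -0.23]
   side (-45, -90, 12) [-1.08 -0.59]
   side (-30, -85, 105) [-0.55 -1.16]
   side (-18, -85, 105) [ 1.05 -1.34]
   side (-30, -85, 45) [-1.04  2.66]
   side (-30, 85, 105) [-0.13  0.72]
   side (-18, 85, 105) [0.85 0.63]
   side (-86, -66, 94) [-0.97  0.76]
   side (-86, 66, 94) [-0.12 -0.3 ]
hook [ 389.236 -325.061    0.566  -82.385]
   top (28, 8, 18) [-0.94 -0.76]
   top (28, -8, 18) [0.04 0.05]
   top (-28, 8, 28) [-0.22  0.04]
   top (-28, -8, 28) [0.99 0.5 ]
   side (28, 8, 18) [ 0.55 -0.52]
   side (28, -8, 18) [-0.35  0.37]
   side (28, -8, 0) [0.02 2.01]
   side (-28, -8, 28) [-1.53 -0.77]
   side (-28, 8, 28) [ 0.41 -0.73]
   side (-18, 8, 28) [0.27 0.55]
tray [ 426.631 -282.718   -3.094   -7.031]
   top (40, 88, 9) [-0.01 -0.31]
   top (-40, 88, 9) [-0.28  0.25]
   top (-40, -88, 9) [-0.31  0.15]
   top (40, -88, 9) [ 0.29 -0.27]
   side (-40, 88, 9) [ 0.23 -0.34]
   side (-40, -88, 9) [-0.97 -0.38]
   side (40, -88, 9) [0.44 1.23]
glue top [ 616.36843571 -207.5474815    91.90627925]
hole [615.65505479  17.00191453  73.01264038] foot [ 410.59030812 -343.17114508    9.56562087]
```

View pics/ov.png

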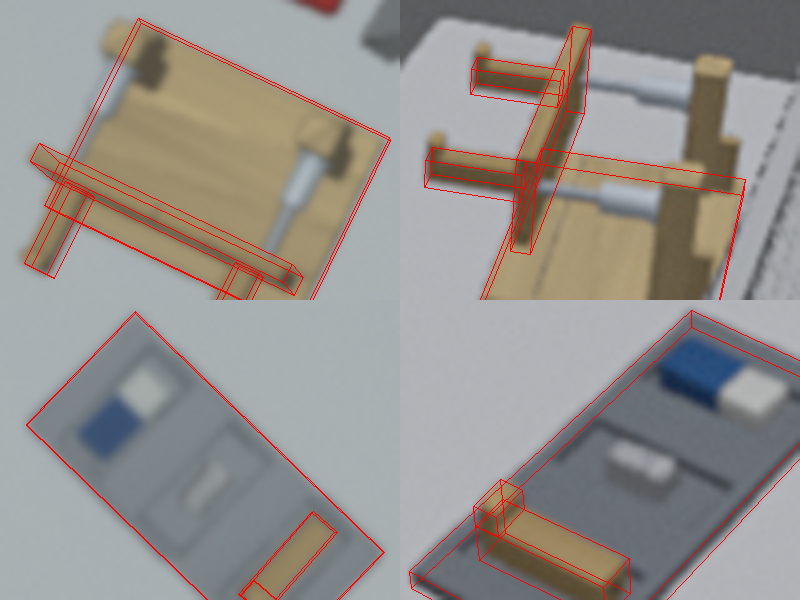

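The overlay agrees to about 1–2 px. The tray comes out at z ≈ -3 and the jig at -2, where both must be 0, so there is a small camera calibration error. I'll refit everything jointly with small camera corrections, dropping the rack end that I misread.

```bash
cat > fit2.py <<'E'
from h import *
from scipy.spatial.transform import Rotation as R
T,S="top","side"
def U(c,k,p): 
    o={4:{T:(165,145),S:(315,130)},5:{T:(285,240),S:(238,245)}}[k][c]
    return [(p[0]-(400 if c==S else 0)+.5)/k-.5+o[0],(p[1]+.5)/k-.5+o[1]]
J=[(T,(90,-90,12),(383,140)),(T,(-45,-90,12),(295,325)),(T,(-30,85,105),(30,155)),(T,(-18,85,105),(40,146)),
 (T,(-86,66,94),(21,260)),(T,(-86,50,94),(42,271)),(T,(-86,-50,94),(194,346)),(T,(-86,-66,94),(214,355)),
 (S,(-45,-90,12),(484,321)),(S,(-30,-85,105),(518,184)),(S,(-30,85,105),(573,43)),(S,(-18,85,105),(588,46)),
 (S,(-86,-66,94),(429,162)),(S,(-86,66,94),(478,64))]
H=[(T,(28,8,18),(318,240)),(T,(28,-8,18),(337,257)),(T,(-28,8,28),(242,320)),(T,(-28,-8,28),(260,339)),
 (S,(28,8,18),(626,286)),(S,(28,-8,18),(605,310)),(S,(-28,-8,28),(481,235)),(S,(-28,8,28),(498,208)),(S,(-18,8,28),(521,212))]
Y=[(T,(40,88,9),(135,38)),(T,(-40,88,9),(27,148)),(T,(-40,-88,9),(277,390)),(T,(40,-88,9),(383,278)),
 (S,(-40,88,9),(690,37)),(S,(-40,-88,9),(414,298)),(S,(40,-88,9),(583,387))]
W0={n:F@M[n]["world_to_cam"][:3] for n in M}
def pj(n,P,d): # correction: about world point, small rot then shift
    W=W0[n];c=np.array([550,-150,30.]);P=np.float64(P)
    P=R.from_rotvec(d[:3]/1000).apply(P-c)+c+d[3:]
    return cv2.projectPoints(P.reshape(-1,1,3),cv2.Rodrigues(W[:,:3])[0],W[:,3],M[n]["K"],M[n]["dist"])[0][:,0]
sets=[(J,4,0),(H,5,3),(Y,5,0)]
def res(v,full=False):
    d={T:v[:6],S:v[6:12]};out=[]
    for i,(s,k,z) in enumerate(sets):
        x,y,zz,a=v[12+4*i:16+4*i]
        for c in(T,S):
            q=[p for p in s if p[0]==c]
            out.append((pj(c,frame([x,y,zz],a,[p[1] for p in q]),d[c])-[U(c,k,p[2]) for p in q]).ravel()/.5)
    zs=[(v[14+4*i]-s[2])/.5 for i,s in enumerate(sets)]
    return out if full else np.r_[np.concatenate(out),v[:12]/2,zs]
v0=np.r_[np.zeros(12),643,5,0,-.425,389,-325,3,-.704,427,-283,0,-.748]
r=least_squares(res,v0,loss="soft_l1")
if __name__=="__main__":
    v=r.x;print("cams",v[:12].round(2));print(v[12:].reshape(3,4).round(3))
    for o in res(v,True): print((o/2).round(1))
    cov=np.linalg.inv(r.jac.T@r.jac);print("sd",np.sqrt(np.diag(cov))[12:].round(3))
    print("hole",frame(v[12:15],v[15],[[-30,0,75]]),"foot",frame(v[16:19],v[19],[[28,0,9]]))
    np.save("v.npy",v)
E
python3 fit2.py
```

```text
cams [ 0.26  0.05  0.08 -0.16  0.72 -1.67  0.21 -0.54 -0.08  0.16 -0.72 -1.31]
[[ 6.43202e+02  4.29800e+00 -3.00000e-02 -4.22000e-01]
 [ 3.89067e+02 -3.25955e+02  2.96000e+00 -7.05000e-01]
 [ 4.26463e+02 -2.83590e+02 -8.00000e-02 -7.47000e-01]]
[ 1.3 -1.   0.3  0.  -0.3  1.6 -0.5 -0.6 -0.3  0.2  0.4  0.3 -0.5 -0.9
  0.4 -0.3]
[-0.7 -0.5 -0.2 -1.2  0.   0.6  1.   0.5 -0.7  0.8  0.  -0.3]
[-0.8 -0.6  0.1  0.2 -0.1  0.2  1.1  0.6]
[ 0.6 -0.2 -0.3  0.7 -1.5 -0.5  0.4 -0.5  0.3  0.8]
[ 0.  -0.2 -0.2  0.4 -0.2  0.3  0.4 -0.1]
[ 0.3 -0.5 -1.  -0.3  0.5  1.3]
sd [1.562 2.026 0.486 0.006 1.534 1.883 0.483 0.019 1.552 1.885 0.491 0.006]
hole [[615.83087871  16.58008558  74.9699631 ]] foot [[ 410.39548205 -344.09640669   11.96047191]]
```

The poses are consistent: hole at (616,17,75), tray pocket and heights as stated. I'll turn the tool to the hook's yaw (-0.705) first and set a partial opening so the fingers clear the sharpener.

step_arm(targets=[{"rz": 0.0191},{"rz": 0.0191},{"rz": 0.0191},{"rz": 0.0191},{"rz": 0.0191},{"rz": 0.0191},{"rz": 0.0191},{"rz": 0.0191}], hand=0.45, grip_force=50)

```text
invalid input
```

```bash
cat > go.py <<'E'
from h import *
from scipy.spatial.transform import Rotation as R
def to(P,yaw):
    s=readout.state();r=R.from_euler("xyz",s["tcp_rot"])
    d=r.as_matrix().T@(np.float64(P)-s["tool_pos"])
    w=(r.inv()*R.from_euler("xyz",[np.pi,0,yaw])).as_rotvec()
    print("t",round(s["time"],2),"pos",s["tool_pos"].round(1),"rot",s["tcp_rot"].round(4),"F",s["force"].round(2),"gap",round(s["finger_gap"],1),"j",s["joint_pos"].round(2))
    print("d mm",d.round(1),"norm",(d/200).round(4),"turn rad",w.round(4),"norm",(w/2/np.pi).round(5))
v=np.load("v.npy") if __import__("os").path.exists("v.npy") else None
E
python3 - <<'E'
from go import *
g=frame(v[16:19],v[19],[[-10,0,0]])[0]; print(g)
to([g[0],g[1],120],v[19])
E
```

```text
[ 381.45029166 -319.47576589    2.96047191]
t 0.2 pos [ 146.6 -555.7  230.7] rot [-3.1405e+00 -2.0000e-04  2.5780e-01] F [-1.01 -0.23  1.26] gap 85.4 j [-1.52  0.18  1.61 -0.    1.35 -0.21]
d mm [ 287.3 -168.4  111. ] norm [ 1.4364 -0.8419  0.5549] turn rad [-1.100e-03  3.000e-04  9.627e-01] norm [-1.7000e-04  5.0000e-05  1.5321e-01]
```

The call was refused, possibly because each row needs all six numbers. I'll give them all.

step_arm(targets=[{"tx": 0,"ty": 0,"tz": 0,"rx": 0,"ry": 0,"rz": 0.0191},{"tx": 0,"ty": 0,"tz": 0,"rx": 0,"ry": 0,"rz": 0.0191},{"tx": 0,"ty": 0,"tz": 0,"rx": 0,"ry": 0,"rz": 0.0191},{"tx": 0,"ty": 0,"tz": 0,"rx": 0,"ry": 0,"rz": 0.0191},{"tx": 0,"ty": 0,"tz": 0,"rx": 0,"ry": 0,"rz": 0.0191},{"tx": 0,"ty": 0,"tz": 0,"rx": 0,"ry": 0,"rz": 0.0191},{"tx": 0,"ty": 0,"tz": 0,"rx": 0,"ry": 0,"rz": 0.0191},{"tx": 0,"ty": 0,"tz": 0,"rx": 0,"ry": 0,"rz": 0.0191}], hand=0.45, grip_force=50)

```text
time: 0.87
tool_pos: [146.6, -555.8, 231.0]
tcp_rot: [-3.141, 0.0, -0.708]
force: [-0.3, 0.4, 0.0]
finger_gap: 38.6
finger_force: 0.0
```

Run:
```python
from go import *
g=frame(v[16:19],v[19],[[-10,0,0]])[0]
to([g[0],g[1],120],v[19])
```

```text
t 0.87 pos [ 146.6 -555.8  231. ] rot [-3.1412e+00  4.0000e-04 -7.0820e-01] F [-0.26  0.43  0.02] gap 38.6 j [-1.52  0.18  1.61 -0.    1.35  0.76]
d mm [  24.7 -332.2  111.1] norm [ 0.1234 -1.6612  0.5555] turn rad [-0.0004  0.0004 -0.0033] norm [-6.0e-05  6.0e-05 -5.3e-04]
```

step_arm(targets=[{"tx": 0.0078,"ty": -0.104,"tz": 0.02,"rx": 0,"ry": 0,"rz": 0},{"tx": 0.0078,"ty": -0.104,"tz": 0.02,"rx": 0,"ry": 0,"rz": 0},{"tx": 0.0078,"ty": -0.104,"tz": 0.02,"rx": 0,"ry": 0,"rz": 0},{"tx": 0.0078,"ty": -0.104,"tz": 0.02,"rx": 0,"ry": 0,"rz": 0},{"tx": 0.0078,"ty": -0.104,"tz": 0.02,"rx": 0,"ry": 0,"rz": 0},{"tx": 0.0078,"ty": -0.104,"tz": 0.02,"rx": 0,"ry": 0,"rz": 0},{"tx": 0.0078,"ty": -0.104,"tz": 0.02,"rx": 0,"ry": 0,"rz": 0},{"tx": 0.0078,"ty": -0.104,"tz": 0.02,"rx": 0,"ry": 0,"rz": 0}])

```text
time: 1.53
tool_pos: [264.2, -436.1, 199.0]
tcp_rot: [-3.141, 0.0, -0.702]
force: [0.0, -0.4, -1.0]
finger_gap: 38.5
finger_force: 0.0
```

step_arm(targets=[{"tx": 0.0078,"ty": -0.104,"tz": 0.05,"rx": 0,"ry": 0,"rz": 0},{"tx": 0.0078,"ty": -0.104,"tz": 0.05,"rx": 0,"ry": 0,"rz": 0},{"tx": 0.0078,"ty": -0.104,"tz": 0.05,"rx": 0,"ry": 0,"rz": 0},{"tx": 0.0078,"ty": -0.104,"tz": 0.05,"rx": 0,"ry": 0,"rz": 0},{"tx": 0.0078,"ty": -0.104,"tz": 0.05,"rx": 0,"ry": 0,"rz": 0},{"tx": 0.0078,"ty": -0.104,"tz": 0.05,"rx": 0,"ry": 0,"rz": 0},{"tx": 0.0078,"ty": -0.104,"tz": 0.05,"rx": 0,"ry": 0,"rz": 0},{"tx": 0.0078,"ty": -0.104,"tz": 0.05,"rx": 0,"ry": 0,"rz": 0}])

```text
time: 2.2
tool_pos: [381.2, -317.2, 118.8]
tcp_rot: [-3.142, 0.0, -0.702]
force: [-0.4, -0.4, 0.2]
finger_gap: 38.3
finger_force: 0.0
```

Run:
```python
from go import *
g=frame(v[16:19],v[19],[[-10,0,0]])[0]
to([g[0],g[1],45],v[19]); print(g)
```

```text
t 2.2 pos [ 381.2 -317.2  118.8] rot [-3.1415  0.     -0.7023] F [-0.36 -0.41  0.19] gap 38.3 j [-0.93  0.14  1.9   0.    1.1   1.34]
d mm [ 1.6  1.6 73.8] norm [0.0082 0.008  0.3689] turn rad [-0.      0.      0.0025] norm [-1.e-05  0.e+00  4.e-04]
[ 381.45029166 -319.47576589    2.96047191]
```

step_arm(targets=[{"tx": 0.0082,"ty": 0.008,"tz": 0.09,"rx": 0,"ry": 0,"rz": 0.0004},{"tx": 0,"ty": 0,"tz": 0.09,"rx": 0,"ry": 0,"rz": 0},{"tx": 0,"ty": 0,"tz": 0.09,"rx": 0,"ry": 0,"rz": 0},{"tx": 0,"ty": 0,"tz": 0.09,"rx": 0,"ry": 0,"rz": 0},{"tx": 0,"ty": 0,"tz": 0,"rx": 0,"ry": 0,"rz": 0}])

```text
time: 2.62
tool_pos: [379.1, -317.9, 44.0]
tcp_rot: [-3.14, 0.006, -0.705]
force: [-0.3, 0.8, -0.9]
finger_gap: 38.3
finger_force: 0.0
```

Run:
```python
from go import *
crop("side",218,210,110,110,5,"pics/s1.png")
g=frame(v[16:19],v[19],[[-10,0,0]])[0]
to([g[0],g[1],12],v[19])
```

```text
t 2.67 pos [ 379.8 -318.8   45.7] rot [-3.1405  0.0044 -0.7047] F [-0.16 -1.16 -0.52] gap 38.6 j [-0.94  0.27  1.93  0.    0.95  1.34]
d mm [ 1.8 -0.6 33.6] norm [ 0.0092 -0.0028  0.1682] turn rad [-0.0011  0.0044  0.0001] norm [-1.7e-04  7.0e-04  1.0e-05]
```

View pics/s1.png

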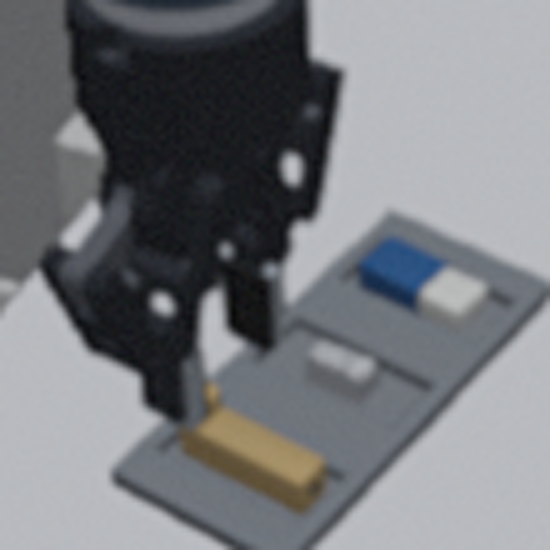

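The picture shows the fingers straddling the hook, with tips at about (180,415) and (265,345) in the crop and clear of the sharpener. I'll go down and grip.

step_arm(targets=[{"tx": 0.004,"ty": 0,"tz": 0.042,"rx": 0,"ry": 0,"rz": 0},{"tx": 0,"ty": 0,"tz": 0.042,"rx": 0,"ry": 0,"rz": 0},{"tx": 0,"ty": 0,"tz": 0.042,"rx": 0,"ry": 0,"rz": 0},{"tx": 0,"ty": 0,"tz": 0.036,"rx": 0,"ry": 0,"rz": 0},{"tx": 0,"ty": 0,"tz": 0,"rx": 0,"ry": 0,"rz": 0},{"tx": 0,"ty": 0,"tz": 0,"rx": 0,"ry": 0,"rz": 0}])

```text
time: 3.17
tool_pos: [381.2, -320.5, 14.4]
tcp_rot: [-3.141, 0.001, -0.705]
force: [0.6, 0.0, 0.2]
finger_gap: 38.7
finger_force: 0.0
```

step_arm(targets=[{"tx": 0,"ty": 0,"tz": 0,"rx": 0,"ry": 0,"rz": 0},{"tx": 0,"ty": 0,"tz": 0,"rx": 0,"ry": 0,"rz": 0},{"tx": 0,"ty": 0,"tz": 0,"rx": 0,"ry": 0,"rz": 0},{"tx": 0,"ty": 0,"tz": 0,"rx": 0,"ry": 0,"rz": 0},{"tx": 0,"ty": 0,"tz": 0,"rx": 0,"ry": 0,"rz": 0},{"tx": 0,"ty": 0,"tz": 0,"rx": 0,"ry": 0,"rz": 0}], hand=0, grip_force=50)

```text
time: 3.67
tool_pos: [381.8, -321.3, 15.5]
tcp_rot: [3.141, -0.001, -0.705]
force: [-0.7, 0.9, 5.6]
finger_gap: 14.2
finger_force: 49.3
```

The gap is 14.2 mm for a 16 mm bar, with a small upward force. I'll lift and inspect.

step_arm(targets=[{"tx": 0,"ty": 0,"tz": -0.02,"rx": 0,"ry": 0,"rz": 0},{"tx": 0,"ty": 0,"tz": -0.04,"rx": 0,"ry": 0,"rz": 0},{"tx": 0,"ty": 0,"tz": -0.1,"rx": 0,"ry": 0,"rz": 0},{"tx": 0,"ty": 0,"tz": -0.1,"rx": 0,"ry": 0,"rz": 0},{"tx": 0,"ty": 0,"tz": -0.1,"rx": 0,"ry": 0,"rz": 0},{"tx": 0,"ty": 0,"tz": -0.1,"rx": 0,"ry": 0,"rz": 0},{"tx": 0,"ty": 0,"tz": 0,"rx": 0,"ry": 0,"rz": 0},{"tx": 0,"ty": 0,"tz": 0,"rx": 0,"ry": 0,"rz": 0}])

```text
time: 4.33
tool_pos: [382.0, -321.6, 108.2]
tcp_rot: [3.141, -0.003, -0.705]
force: [-0.2, 0.2, 0.3]
finger_gap: 14.3
finger_force: 48.8
```

Run:
```python
from go import *
b=crop("side",210,170,110,110,1,"pics/x.png");a=crop("top",300,250,1,1,1,"pics/x.png")
z=lambda im,x,y,w,h,k:cv2.resize(im[y:y+h,x:x+w],None,fx=k,fy=k,interpolation=cv2.INTER_CUBIC)
u=proj("top",[[390,-326,100]])[0].astype(int);w=proj("side",[[390,-326,100]])[0].astype(int);print(u,w)
cv2.imwrite("pics/s2.png",np.hstack([z(b,w[0]-40,w[1]-40,80,100,5),z(a,u[0]-40,u[1]-50,80,100,5)]))
to([0,0,0],0)
```

```text
[344 297] [265 264]
t 4.43 pos [ 381.  -320.3  106.2] rot [-3.1413e+00  1.3000e-03 -7.0480e-01] F [ 0.73 -0.61 -1.48] gap 14.4 j [-0.94  0.17  1.9   0.    1.08  1.34]
d mm [-497.6    2.9  106.8] norm [-2.4879  0.0147  0.5341] turn rad [-0.0008  0.0011 -0.7048] norm [-0.00012  0.00018 -0.11218]
```

View pics/s2.png

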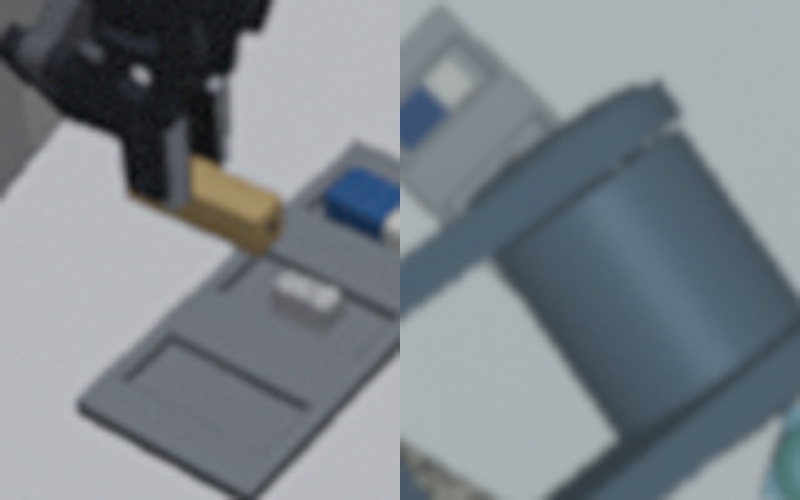

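The hook is held level with its lip up, and the sharpener and eraser are undisturbed. The foot shows at side crop about (272,228). Next I check the hook's height in the grip and plan the transfer.

Run:
```python
from fit2 import *
from go import to
v=np.load("v.npy")
s=readout.state()
L=[(28,8,18),(28,-8,18),(28,-8,0)]
Uo=np.array([[(a+.5)/5-.5+225,(b+.5)/5-.5+224] for a,b in[(282,203),(263,215),(266,251)]])
f=lambda q:(pj("side",frame([0,0,q[0]],-.705,L)+np.r_[frame([381.5,-320.9,0],-.705,[[q[1],0,0]])[0][:2],0],v[6:12])-Uo)
r=least_squares(lambda q:f(q).ravel(),[95,10]);print("underside z, fwd",r.x,f(r.x).round(1).tolist())
x=np.array([np.cos(v[15]),np.sin(v[15])])
hole=frame(v[12:15],v[15],[[-30,0,75]])[0]; p=hole[:2]-x*(38+75)
print(hole,p);to([p[0],p[1],140],v[15])
```

```text
underside z, fwd [99.69933802 10.90847421] [[1.2, -2.4], [-0.6, 0.8], [-0.7, 1.7]]
[615.83087871  16.58008558  74.9699631 ] [512.73410865  62.84082492]
t 4.43 pos [ 381.  -320.3  106.2] rot [-3.1413e+00  1.3000e-03 -7.0480e-01] F [ 0.73 -0.61 -1.48] gap 14.4 j [-0.94  0.17  1.9   0.    1.08  1.34]
d mm [-147.9 -377.2  -33.5] norm [-0.7396 -1.8859 -0.1676] turn rad [-0.0005  0.0012 -0.2831] norm [-8.000e-05  2.000e-04 -4.505e-02]
```

step_arm(targets=[{"tx": 0,"ty": 0,"tz": -0.06,"rx": 0,"ry": 0,"rz": -0.015},{"tx": 0,"ty": 0,"tz": -0.06,"rx": 0,"ry": 0,"rz": -0.015},{"tx": 0,"ty": 0,"tz": -0.05,"rx": 0,"ry": 0,"rz": -0.015},{"tx": -0.01,"ty": -0.1,"tz": 0,"rx": 0,"ry": 0,"rz": 0},{"tx": -0.01,"ty": -0.12,"tz": 0,"rx": 0,"ry": 0,"rz": 0},{"tx": -0.012,"ty": -0.13,"tz": 0,"rx": 0,"ry": 0,"rz": 0},{"tx": -0.012,"ty": -0.13,"tz": 0,"rx": 0,"ry": 0,"rz": 0},{"tx": -0.012,"ty": -0.13,"tz": 0,"rx": 0,"ry": 0,"rz": 0}])

```text
time: 5.1
tool_pos: [420.5, -203.2, 139.3]
tcp_rot: [-3.141, 0.003, -0.423]
force: [1.0, -0.2, -0.7]
finger_gap: 13.7
finger_force: 48.9
```

step_arm(targets=[{"tx": -0.012,"ty": -0.13,"tz": 0,"rx": 0,"ry": 0,"rz": 0},{"tx": -0.012,"ty": -0.13,"tz": 0,"rx": 0,"ry": 0,"rz": 0},{"tx": -0.012,"ty": -0.13,"tz": 0,"rx": 0,"ry": 0,"rz": 0},{"tx": -0.012,"ty": -0.13,"tz": 0,"rx": 0,"ry": 0,"rz": 0},{"tx": -0.012,"ty": -0.13,"tz": 0,"rx": 0,"ry": 0,"rz": 0},{"tx": -0.012,"ty": -0.13,"tz": 0,"rx": 0,"ry": 0,"rz": 0},{"tx": -0.012,"ty": -0.13,"tz": 0,"rx": 0,"ry": 0,"rz": 0},{"tx": -0.012,"ty": -0.13,"tz": 0,"rx": 0,"ry": 0,"rz": 0}])

```text
time: 5.77
tool_pos: [488.1, -5.8, 139.3]
tcp_rot: [3.141, 0.003, -0.422]
force: [1.2, -0.1, -0.4]
finger_gap: 14.2
finger_force: 48.9
```

Run:
```python
from go import *
to([512.7,62.8,78],v[15])
```

```text
t 5.77 pos [488.1  -5.8 139.3] rot [ 3.1411e+00  2.9000e-03 -4.2210e-01] F [ 1.19 -0.1  -0.39] gap 14.2 j [-0.26  0.1   1.9   0.    1.15  1.74]
d mm [ -5.5 -72.7  61.3] norm [-0.0273 -0.3636  0.3065] turn rad [ 0.0005  0.0029 -0.0003] norm [ 8.0e-05  4.7e-04 -5.0e-05]
```

step_arm(targets=[{"tx": -0.009,"ty": -0.12,"tz": 0,"rx": 0,"ry": 0,"rz": 0},{"tx": -0.009,"ty": -0.12,"tz": 0,"rx": 0,"ry": 0,"rz": 0},{"tx": -0.009,"ty": -0.12,"tz": 0,"rx": 0,"ry": 0,"rz": 0},{"tx": 0,"ty": 0,"tz": 0.1,"rx": 0,"ry": 0,"rz": 0},{"tx": 0,"ty": 0,"tz": 0.1,"rx": 0,"ry": 0,"rz": 0},{"tx": 0,"ty": 0,"tz": 0.1,"rx": 0,"ry": 0,"rz": 0},{"tx": 0,"ty": 0,"tz": 0,"rx": 0,"ry": 0,"rz": 0},{"tx": 0,"ty": 0,"tz": 0,"rx": 0,"ry": 0,"rz": 0}])

```text
time: 6.43
tool_pos: [511.4, 60.7, 78.8]
tcp_rot: [3.14, 0.005, -0.422]
force: [-0.1, 0.9, -0.8]
finger_gap: 14.5
finger_force: 48.9
```

Run:
```python
from go import *
import time
to([512.7,62.8,78],v[15])
for i in range(3): optics.read_camera("top"); print(readout.state()["tool_pos"].round(1),readout.state()["force"].round(2),readout.state()["tcp_rot"].round(4))
```

```text
t 6.43 pos [511.4  60.7  78.8] rot [ 3.1399  0.0051 -0.422 ] F [-0.12  0.93 -0.79] gap 14.5 j [-0.11  0.25  1.87 -0.    1.03  1.88]
d mm [ 0.3 -2.4  0.8] norm [ 0.0016 -0.012   0.0042] turn rad [ 0.0016  0.0051 -0.0003] norm [ 2.6e-04  8.2e-04 -4.0e-05]
[512.8  60.5  80.3] [0.13 0.92 0.21] [ 3.1409e+00  2.1000e-03 -4.2220e-01]
[513.7  60.4  81.3] [0.59 0.1  0.12] [ 3.1416  0.     -0.4223]
[514.2  60.3  81.8] [-0.28  0.07  0.23] [-3.1412e+00 -1.3000e-03 -4.2230e-01]
```

step_arm(targets=[{"tx": 0.06,"ty": -0.011,"tz": 0.008,"rx": 0,"ry": 0,"rz": 0},{"tx": 0.06,"ty": 0,"tz": 0,"rx": 0,"ry": 0,"rz": 0},{"tx": 0.06,"ty": 0,"tz": 0,"rx": 0,"ry": 0,"rz": 0},{"tx": 0.06,"ty": 0,"tz": 0,"rx": 0,"ry": 0,"rz": 0},{"tx": 0,"ty": 0,"tz": 0,"rx": 0,"ry": 0,"rz": 0},{"tx": 0,"ty": 0,"tz": 0,"rx": 0,"ry": 0,"rz": 0},{"tx": 0,"ty": 0,"tz": 0,"rx": 0,"ry": 0,"rz": 0},{"tx": 0,"ty": 0,"tz": 0,"rx": 0,"ry": 0,"rz": 0}])

```text
time: 7.25
tool_pos: [557.6, 43.1, 79.5]
tcp_rot: [-3.142, 0.0, -0.422]
force: [-0.3, -0.1, -0.2]
finger_gap: 14.1
finger_force: 48.9
```

Run:
```python
from go import *
b=optics.read_camera("side")[:,:,::-1];P=[readout.state()["tool_pos"]];a=optics.read_camera("top")[:,:,::-1]
for i in range(4): optics.read_camera("top");P.append(readout.state()["tool_pos"])
print(np.round(P,1).tolist(),readout.state()["tcp_rot"].round(4),readout.state()["force"].round(2))
cv2.imwrite("pics/sr3.png",b);cv2.imwrite("pics/tr3.png",a)
z=lambda im,x,y,w,h,k:cv2.resize(im[y:y+h,x:x+w],None,fx=k,fy=k,interpolation=cv2.INTER_CUBIC)
cv2.imwrite("pics/s3.png",np.hstack([z(b,312,132,100,80,5),z(a,170,170,60,80,5)]))
```

```text
[[557.6, 43.2, 79.4], [557.7, 43.1, 79.4], [557.8, 43.1, 79.4], [557.9, 43.1, 79.4], [558.0, 43.0, 79.3]] [ 3.1416e+00  1.0000e-04 -4.2180e-01] [-0.14  0.15 -0.28]
```

View pics/s3.png

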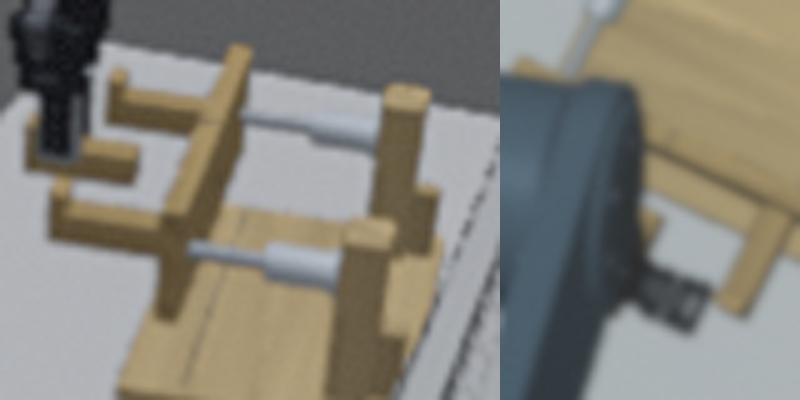

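The picture shows our hook level, lip up and centred between the two fitted hooks, with the foot (138,150–183 in the crop) about 28 mm short of the rack. I'll measure the lower edges of all three bars at sub-pixel level to check lateral and vertical position relative to the fitted ones.

```bash
cat > edge.py <<'E'
from fit2 import *
v=np.load("v.npy")
def meas(im,y,z,xs,d):
    g=cv2.GaussianBlur(im,(0,0),.7).astype(np.float32).mean(2);out=[]
    for x in xs:
        u=pj("side",frame(v[12:15],v[15],[[x,y,z]]),d)[0]
        t=np.arange(-5,5.01,.1)
        p=cv2.remap(g,np.full((1,t.size),u[0],np.float32),(u[1]+t).astype(np.float32)[None],cv2.INTER_CUBIC)[0]
        gr=np.gradient(p); i=gr.argmax(); w=slice(max(i-8,0),i+9); c=np.clip(gr[w],0,None)
        out.append((t[w]*c).sum()/c.sum())
    return np.array(out)
E
python3 - <<'E'
from edge import *
im=cv2.imread("pics/sr3.png");d=v[6:12]
s=np.array([557.8,43.1]);ex=np.array([np.cos(v[15]),np.sin(v[15])]);ey=np.array([-ex[1],ex[0]])
hole=frame(v[12:15],v[15],[[-30,0,75]])[0]
print("tcp lateral",(s-hole[:2])@ey,"fwd",(s-hole[:2])@ex)
print("near",meas(im,-66,66,[-80,-70,-60,-50,-40],d).round(2))
print("far",meas(im,50,66,[-80,-70,-60,-50,-40],d).round(2))
print("ours z66",meas(im,-8,66,[-80,-75,-70,-65,-60],d).round(2))
o=[[-70,-8,66],[-70,-8,67],[-70,-7,66]];q=pj("side",frame(v[12:15],v[15],o),d);print("per z",q[1]-q[0],"per y",q[2]-q[0])
E
```

```text
tcp lateral 0.4386386308838057 fwd -63.80200890771799
near [-1.91 -1.66 -2.03 -1.99 -1.66]
far [-1.65 -2.03 -1.72 -1.36 -2.9 ]
ours z66 [-1.76 -2.02 -2.25 -1.68 -2.06]
per z [ 0.01738605 -0.36357821] per y [ 0.0931807  -0.20175642]
```

Our bar's lower edge sits within 0.2 px of the fitted bars' residual, and kinematics puts the lateral error under 1 mm, so it is aligned. I'll lower it by 0.5 mm and approach gently.

step_arm(targets=[{"tx": 0.02,"ty": 0,"tz": 0.0025,"rx": 0,"ry": 0,"rz": 0},{"tx": 0.02,"ty": 0,"tz": 0,"rx": 0,"ry": 0,"rz": 0},{"tx": 0.02,"ty": 0,"tz": 0,"rx": 0,"ry": 0,"rz": 0},{"tx": 0.02,"ty": 0,"tz": 0,"rx": 0,"ry": 0,"rz": 0},{"tx": 0.015,"ty": 0,"tz": 0,"rx": 0,"ry": 0,"rz": 0},{"tx": 0.01,"ty": 0,"tz": 0,"rx": 0,"ry": 0,"rz": 0},{"tx": 0,"ty": 0,"tz": 0,"rx": 0,"ry": 0,"rz": 0},{"tx": 0,"ty": 0,"tz": 0,"rx": 0,"ry": 0,"rz": 0}])

```text
time: 8.22
tool_pos: [577.3, 34.2, 78.7]
tcp_rot: [3.142, 0.0, -0.422]
force: [-0.1, 0.7, 1.4]
finger_gap: 14.1
finger_force: 48.9
```

step_arm(targets=[{"tx": 0.01,"ty": 0,"tz": 0,"rx": 0,"ry": 0,"rz": 0},{"tx": 0.01,"ty": 0,"tz": 0,"rx": 0,"ry": 0,"rz": 0},{"tx": 0.01,"ty": 0,"tz": 0,"rx": 0,"ry": 0,"rz": 0},{"tx": 0.01,"ty": 0,"tz": 0,"rx": 0,"ry": 0,"rz": 0},{"tx": 0,"ty": 0,"tz": 0,"rx": 0,"ry": 0,"rz": 0},{"tx": 0,"ty": 0,"tz": 0,"rx": 0,"ry": 0,"rz": 0},{"tx": 0,"ty": 0,"tz": 0,"rx": 0,"ry": 0,"rz": 0},{"tx": 0,"ty": 0,"tz": 0,"rx": 0,"ry": 0,"rz": 0}])

```text
time: 8.88
tool_pos: [584.4, 31.1, 78.7]
tcp_rot: [3.142, 0.0, -0.422]
force: [-0.9, 0.6, 0.3]
finger_gap: 14.2
finger_force: 48.9
```

```bash
cat > chk.py <<'E'
from go import *
ex=np.array([np.cos(v[15]),np.sin(v[15])]);ey=np.array([-ex[1],ex[0]]);hole=frame(v[12:15],v[15],[[-30,0,75]])[0]
for i in range(4):
    optics.read_camera("top");s=readout.state();d=s["tool_pos"]-hole;f=s["force"]
    print(round(s["time"],2),"foot-hole fwd %.1f lat %.1f z %.1f"%(d[:2]@ex+38,d[:2]@ey,s["tool_pos"][2]),"F x %.2f y %.2f z %.2f"%(f[:2]@ex,f[:2]@ey,f[2]),s["tcp_rot"].round(4))
E
python3 chk.py
```

```text
8.93 foot-hole fwd 3.5 lat 0.4 z 78.7 F x -0.34 y 0.52 z 0.34 [ 3.1415e+00  3.0000e-04 -4.2200e-01]
8.98 foot-hole fwd 3.5 lat 0.4 z 78.8 F x -1.83 y 0.49 z -0.18 [ 3.1416e+00  2.0000e-04 -4.2200e-01]
9.03 foot-hole fwd 3.5 lat 0.4 z 78.8 F x -1.53 y 0.74 z 0.08 [ 3.1416e+00  2.0000e-04 -4.2200e-01]
9.08 foot-hole fwd 3.5 lat 0.4 z 78.8 F x -1.52 y -1.42 z 0.08 [ 3.1416e+00  2.0000e-04 -4.2200e-01]
```

Contact has begun, with about 1.3 N. I'll press on in 1 mm rows.

step_arm(targets=[{"tx": 0.006,"ty": 0,"tz": 0,"rx": 0,"ry": 0,"rz": 0},{"tx": 0.006,"ty": 0,"tz": 0,"rx": 0,"ry": 0,"rz": 0},{"tx": 0.006,"ty": 0,"tz": 0,"rx": 0,"ry": 0,"rz": 0},{"tx": 0.006,"ty": 0,"tz": 0,"rx": 0,"ry": 0,"rz": 0},{"tx": 0.006,"ty": 0,"tz": 0,"rx": 0,"ry": 0,"rz": 0},{"tx": 0.006,"ty": 0,"tz": 0,"rx": 0,"ry": 0,"rz": 0},{"tx": 0.006,"ty": 0,"tz": 0,"rx": 0,"ry": 0,"rz": 0},{"tx": 0,"ty": 0,"tz": 0,"rx": 0,"ry": 0,"rz": 0}])

```text
time: 9.75
tool_pos: [592.0, 27.7, 78.6]
tcp_rot: [3.141, 0.001, -0.422]
force: [-4.9, 2.3, 3.1]
finger_gap: 14.1
finger_force: 49.1
```

step_arm(targets=[{"tx": 0,"ty": 0,"tz": 0,"rx": 0,"ry": 0,"rz": 0},{"tx": 0,"ty": 0,"tz": 0,"rx": 0,"ry": 0,"rz": 0},{"tx": 0,"ty": 0,"tz": 0,"rx": 0,"ry": 0,"rz": 0},{"tx": 0,"ty": 0,"tz": 0,"rx": 0,"ry": 0,"rz": 0}])

```text
time: 10.08
tool_pos: [591.8, 27.8, 78.6]
tcp_rot: [3.141, 0.001, -0.422]
force: [-5.7, 1.7, 2.3]
finger_gap: 14.3
finger_force: 49.1
```

```bash
python3 chk.py
```

```text
10.13 foot-hole fwd 11.5 lat 0.4 z 78.6 F x -6.67 y 0.01 z 3.12 [ 3.1414e+00  1.3000e-03 -4.2190e-01]
10.18 foot-hole fwd 11.5 lat 0.3 z 78.6 F x -5.02 y 0.08 z 3.30 [ 3.1414e+00  1.3000e-03 -4.2200e-01]
10.23 foot-hole fwd 11.5 lat 0.3 z 78.6 F x -5.72 y -0.21 z 1.27 [ 3.1414e+00  1.3000e-03 -4.2200e-01]
10.28 foot-hole fwd 11.5 lat 0.3 z 78.6 F x -5.96 y -0.57 z 1.91 [ 3.1414e+00  1.3000e-03 -4.2200e-01]
```

Force is about 5.8 N at 11.5 mm, which fits 500 N/m. There is a small vertical load, so I'll ease up slightly while going the last 4.5 mm.

step_arm(targets=[{"tx": 0.005,"ty": 0,"tz": -0.001,"rx": 0,"ry": 0,"rz": 0},{"tx": 0.005,"ty": 0,"tz": -0.001,"rx": 0,"ry": 0,"rz": 0},{"tx": 0.005,"ty": 0,"tz": -0.001,"rx": 0,"ry": 0,"rz": 0},{"tx": 0.005,"ty": 0,"tz": -0.001,"rx": 0,"ry": 0,"rz": 0},{"tx": 0.003,"ty": 0,"tz": 0,"rx": 0,"ry": 0,"rz": 0},{"tx": 0,"ty": 0,"tz": 0,"rx": 0,"ry": 0,"rz": 0},{"tx": 0,"ty": 0,"tz": 0,"rx": 0,"ry": 0,"rz": 0},{"tx": 0,"ty": 0,"tz": 0,"rx": 0,"ry": 0,"rz": 0}])

```text
time: 10.95
tool_pos: [595.0, 26.3, 78.8]
tcp_rot: [3.141, 0.004, -0.422]
force: [-6.4, 2.8, -0.1]
finger_gap: 14.3
finger_force: 49.0
```

```bash
python3 chk.py
python3 - <<'E'
from h import *
b=optics.read_camera("side")[:,:,::-1];a=optics.read_camera("top")[:,:,::-1]
cv2.imwrite("pics/sr4.png",b);cv2.imwrite("pics/tr4.png",a)
z=lambda im,x,y,w,h,k:cv2.resize(im[y:y+h,x:x+w],None,fx=k,fy=k,interpolation=cv2.INTER_CUBIC)
cv2.imwrite("pics/s4.png",np.hstack([z(b,315,135,95,100,6),z(a,165,160,36,100,6)]))
E
```

```text
11.0 foot-hole fwd 15.1 lat 0.3 z 78.8 F x -7.43 y -0.18 z 1.33 [ 3.1411  0.0035 -0.4219]
11.05 foot-hole fwd 15.1 lat 0.3 z 78.8 F x -7.72 y 0.31 z 0.40 [ 3.1412  0.0035 -0.4219]
11.1 foot-hole fwd 15.1 lat 0.3 z 78.8 F x -7.13 y 0.49 z 1.57 [ 3.1411  0.0035 -0.4219]
11.15 foot-hole fwd 15.1 lat 0.3 z 78.8 F x -6.78 y -0.15 z 1.54 [ 3.1411  0.0035 -0.4219]
```

View pics/s4.png

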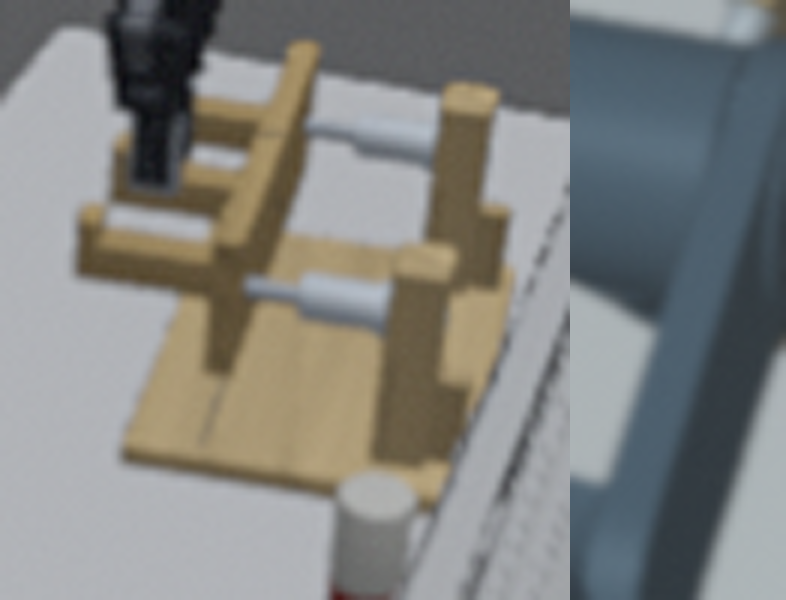

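The picture shows the hook flat on the rack midway between the fitted hooks, the rack's front face almost over the dark line (205–220, 380–440), and the glue stick standing. Force is about 7.3 N, so I'll add about 1.5 mm.

step_arm(targets=[{"tx": 0.004,"ty": 0,"tz": -0.001,"rx": 0,"ry": 0,"rz": 0},{"tx": 0.004,"ty": 0,"tz": 0,"rx": 0,"ry": 0,"rz": 0},{"tx": 0,"ty": 0,"tz": 0,"rx": 0,"ry": 0,"rz": 0},{"tx": 0,"ty": 0,"tz": 0,"rx": 0,"ry": 0,"rz": 0},{"tx": 0,"ty": 0,"tz": 0,"rx": 0,"ry": 0,"rz": 0},{"tx": 0,"ty": 0,"tz": 0,"rx": 0,"ry": 0,"rz": 0},{"tx": 0,"ty": 0,"tz": 0,"rx": 0,"ry": 0,"rz": 0},{"tx": 0,"ty": 0,"tz": 0,"rx": 0,"ry": 0,"rz": 0}])

```text
time: 11.92
tool_pos: [596.2, 25.7, 78.8]
tcp_rot: [3.141, 0.004, -0.422]
force: [-6.7, 3.2, 0.6]
finger_gap: 14.6
finger_force: 49.0
```

```bash
python3 chk.py
python3 - <<'E'
from edge import *
F=[]
for i in range(10):
    im=optics.read_camera("side")[:,:,::-1];F.append(readout.state()["force"][:2]@[np.cos(v[15]),np.sin(v[15])])
print("F",np.mean(F),np.std(F)); d=v[6:12]
for n,y in(("near",-66),("far",50),("ours",-8)): print(n,meas(im,y,66,[-64,-58,-52,-48,-44,-40,-36,-32,-26,-20],d).round(2))
E
```

```text
11.97 foot-hole fwd 16.3 lat 0.3 z 78.8 F x -8.08 y 0.45 z 0.94 [ 3.141   0.0042 -0.4218]
12.02 foot-hole fwd 16.3 lat 0.3 z 78.8 F x -7.75 y 0.01 z 0.78 [ 3.141   0.0042 -0.4218]
12.07 foot-hole fwd 16.3 lat 0.3 z 78.8 F x -8.59 y 0.72 z 1.25 [ 3.141   0.0042 -0.4218]
12.12 foot-hole fwd 16.4 lat 0.3 z 78.8 F x -8.34 y 0.27 z 2.38 [ 3.141   0.0041 -0.4218]
F -8.081555995688358 0.5479565906289239
near [-1.88 -2.1  -1.92 -1.97 -1.49 -1.67 -1.91 -2.04 -1.52 -1.83]
far [ 4.68 -4.58  1.02 -1.19 -1.7  -1.88 -2.04 -1.37 -1.66 -3.95]
ours [-1.74 -1.96 -1.48 -1.74 -1.91 -2.05 -1.57 -1.55 -1.07 -4.45]
```

The force is a steady 8.1 N and the hook is level with the fitted bars. I'm handing in.

```bash
python3 -c "
from plant import job
print(job.finish_job())"
```

```text
the job is handed in; nothing more can be done
None
```

The job is handed in with the arm still gripping the hook, lip up, and pressing its foot over the hole (within about 1 mm by measurement) at a steady 8.1 N, which puts the rack at about 16 mm, half its travel; it took about 13 s.

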